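# Free the cam lock, mesh a splined gear and hold it home

### The arm

A 6-joint arm with a two-finger parallel gripper is mounted at the origin on the work surface. World frame = base frame: x ahead of the robot, y to its left, z up, the work surface at z = 0. Lengths are in m, angles in degrees, forces in N, time in s.
With the tool pointing down it reaches from about 0.35 to 0.775 m from the base axis. Payload 7.3 kg.
Tool frame: the origin (TCP) lies midway between the tips of the shut fingers; the grasp point (between the pads) lies 19 mm behind it (bot.grip_depth is the distance from the TCP to the grasp point, in m); z points along the fingers, y is the line along which they close (so a half turn about z gives the same grasp; the last joint's range is limited). The gripper opens to 92 mm and grips with 3 to 60 N. Pads are 19 mm wide; open, the fingers measure 130 mm over their backs; the gripper's body (75 mm by 190 mm) begins 47 mm behind the grasp point.
Start: joints at [-83.595, 19.595, 87.324, -0, 73.075, -8.365], TCP at [0.134, -0.508, 0.205] pointing down, gripper open.
Joint ranges: [-145.02, 145.02], [-44.19, 115.74], [2.07, 154.8], [-57.11, 237.11], [16.16, 152.29], [-177.93, 177.93]. Speed limits (degrees/s): [147.25, 147.25, 180, 180, 180, 180].

### API

Orientations are given as [roll, pitch, yaw] about the fixed x, y, z axes, in that order (R = Rz(yaw) Ry(pitch) Rx(roll)).
In Python, from cell import bot, eyes, models gives the robot as it stands.
- The arm moves only by the shell command python3 -m crank 'ROWS' [OPENING] [FORCE]. ROWS is JSON, a list of rows, each an object of numbers: "dx", "dy", "dz": the shift along the tool's x, y, z as a fraction of full scale; "wx", "wy", "wz": the turn, a rotation vector about the tool's x, y, z as a fraction of full scale. In form: [{"dx": .., "dy": .., "dz": .., "wx": .., "wy": .., "wz": ..}, ...]. A call has 1 to 12 rows; each row shifts and turns the commanded pose from where the row before left it, along the tool's axes as they then stand; what a row does not reach is not made up. Full scale, the value 1, is 0.04 m for a shift and 180 degrees for a turn. A row lasts 1/10 s, in which the tool goes at most 50 mm and 8.59 degrees, less where a joint would pass 70% of its speed; a pose out of reach is approached as far as the arm can. A call with a number of a shift or a turn outside -1 to 1 is refused whole. A call with a gripper value outside its range is refused whole. OPENING is the opening, from 0 (shut) to 1 (fully open), set as the call begins (- or left out, the last holds). The fingers move at their own pace and stop on an object; FORCE is the grip in N (left out, the last holds). Time passes only in rows, so rows that do not move let the fingers close. It gives the time, the measured TCP pose, the force, the opening and the grip force at its end, in the units of the state.
- bot.observe(): the state, without advancing time (a new reading comes with each control period).
- eyes.camera(name): name is "scene" or "side" or "wrist"; returns the picture (420x560x3 uint8, blue, green, red); there is no depth.
- eyes.get_calibration(name): a dict with "fovy" (degrees; the focal length in pixels is half the picture's height over the tangent of half this angle, whatever the lens; pixels are square), "cx", "cy" (the principal point, pixels), "extrinsics" (4x4, takes a point from camera to world coordinates); the wrist camera has in their place "T_tool_cam" (4x4, takes a point from camera to tool coordinates, whose origin is the TCP and whose axes are the flange's). Camera axes: x right, y down, z forward; pixel columns grow to the right and rows downward; lengths in m; the calibration is good to about 2 mm. The wrist camera is an equidistant fisheye: a pixel r from the principal point sees the ray r / f radians off the axis. A picture is of the moment at which its call begins: read the wrist's pose just before it. get_calibration takes no time and is no camera call.
- bot.finish_job(): hands the job in; it is judged then, once.
Trained networks look in the newest picture that a camera, given by its name, has taken for a name from the list of things; names that differ only in an ending like _2 or _b are one class to them, and where a whole thing is asked for, a point or a joint stands for the part that bears it (a point fixed in the world has none). Each returns a list of dicts, best first, with "conf" (0 to 1); they miss things now and then, are a little off and sometimes report something else, mostly with a low value. They report only what shows in the picture. A call takes as long as a camera call. They do not tell look-alikes from the thing itself.
- models.outline_of(camera, name): "region" (420x560 bool, what is visible of it) and "centre" ([column, row] in pixels, amid what is visible of it).
The state is a dict: "time_s": time; "joints": joint angles; "dq": joint speeds; "joint_torque": joint torques, N m; "eef_pos": TCP position; "ee_rot": TCP orientation; "force": force on the tool from outside, world axes, zero at the start; "moment": the same for the moment, N m; "grip_width": finger opening in m; "grasp_force": force on a finger pad.
Only numpy, scipy, OpenCV 4.12 (cv2) and the standard library are available. Lean on these libraries where they do the work, as an engineer would, in place of code of your own. Each camera call takes 0.05 s, during which the arm holds its last target. There are 200 camera calls.

### The job

Push the red cam lever on the green fixture all the way over, away from the robot, to free the spring seat. Then take the splined gear by its square brass head from the blue rest block, stand it upright in the fixture's socket, turn it until the splines mesh and press it down against the spring until it is fully home, its gear wheel down on the socket's rim. Finish while still holding the head and pressing the gear home (do not let go), and leave the other parts on the bench where they are.

Things in the scene. Friction and masses are not known exactly. Their poses are not given: they have to be found in the camera images.
- fixture: green block 110 mm (its x) x 90 mm (its y) x 70 mm high on a base plate 150 mm long in x, fixed to the bench. Origin on the bench, straight below the socket's centre; x points away from the robot, y to the side (left) where the lever is. Inside, 25 mm below the socket's rim, is a brass spring seat
- spindle_mouth (a point): centre of the socket's flat aluminium rim (48 mm across), 72 mm above the bench. Hole 35 mm across with four dark ridges 9 mm wide, reaching in to 10.7 mm from the axis, tops 0.5 mm below the rim. z up; x and y lie along the grooves: the gear meshes when its x is parallel to this x or y (any quarter turn; play 8 degrees, 1.5 mm sideways). A stiff brake holds the socket from turning
- seat (a joint): how far the brass spring seat is pushed down, m: 0 untouched, about 0.009 with the gear fully home. Its spring pushes up with 8 N at 0 and 13.5 N at 0.009, more than the gear's weight: the gear rises if let go. Until the cam lever is over, the seat is locked and the gear stops 9 mm short of home
- lever (a joint): cam lever angle, rad: 0 locked, leaning 43 degrees towards the robot (fixture's -x); 1.5 its stop, free, leaning 43 degrees away from the robot (fixture's +x). Starts at 0 to 0.25, stays where it is left; pushing the grip takes about 3 N. The seat is free from 1.3 on
- lever_grip (a point): middle of the lever's red grip, a level bar 16 mm thick, 58 mm long, along the fixture's y, its free end 26 mm further out (+y). It swings on an 80 mm radius about an axis along the fixture's y that passes under the socket, 24.5 mm above the bench. This point is 90 mm from the socket's axis along y, 45 mm outside the block
- gear_head (a point): centre of the gear's square brass head, 24 x 24 mm, 36 mm high, to be gripped by two opposite flats; z up, x and y square to the flats. It is 32 mm above the socket's rim with the gear fully home, about 58 mm above it while the splines rest unmeshed on the ridges
- gear: the gear, about 0.4 kg. Origin at the tip of its nose, z up. From below: nose 18 mm thick, 8 mm long, tip tapered; stem with four splines 6 mm wide, 32 mm across tips, along its x and y, from 8 to 34 mm; dark gear wheel 66 mm across, 34 to 48 mm, whose underside lands on the socket's rim; brass head 48 to 84 mm
- rest_top (a point): centre of the top of the fixed blue rest block, 80 x 80 x 45 mm, with a round hole 40 mm across in which the gear's stem hangs loosely at the start, the gear wheel lying on the block
- carton_a: white parts carton with blue printed marks, 90 x 130 x 60 mm, bystander; origin at the centre of its underside
- carton_b: white parts carton with blue printed marks, 100 x 90 x 80 mm, bystander; origin at the centre of its underside
- bearing: steel bearing ring lying flat, 52 mm across, 15 mm high, bystander; origin at the centre of its underside
- spacer: brass spacer tube, 44 mm across, 30 mm high, bystander; origin at the centre of its underside
- spanner: steel spanner lying flat, bystander; origin under its middle
- oil_can: yellow can, 60 mm across, 110 mm high, bystander; origin at the centre of its underside
- roller: steel roller standing on end, 30 mm across, 50 mm high, bystander; origin at the centre of its underside
Not all that is in view belongs to the job. What is shaped like the fixture but pink is not meant.

How it is judged (in metres and radians):
On the way, in this order (a step that is already met when the one before it is completed fails the run):
1. the cam lever is flipped over to free while the gear still stands in its rest (value of joint lever above 1.3 rad and horizontal distance between gear_head and rest_top below 0.02 m and distance of gear_head from where it was at the start of the episode below 0.02 m), for 0.1 s.
2. the gear is lifted out of the rest (z of gear_head in the frame of rest_top above 0.085 m), for 0.05 s.
3. the splines have entered the socket (horizontal distance between gear_head and spindle_mouth below 0.006 m and angle between gear_head's own z axis and vertical below 0.08 rad and z of gear_head in the frame of spindle_mouth below 0.05 m), for 0.05 s.
At the end, for the whole second after the job is handed in: lever over (above 1.3 rad); gear upright (within 0.08 rad) on the socket's axis (within 6 mm), meshed and held within 3 mm of fully home with the spring seat pushed down over 6 mm, at rest, the fingers on it with over 3 N, through the last second (value of joint lever above 1.3 rad and horizontal distance between gear_head and spindle_mouth below 0.006 m and angle between gear_head's own z axis and vertical below 0.08 rad and z of gear_head in the frame of spindle_mouth below 0.035 m and value of joint seat above 0.006 m and contact force between the fingers and gear above 3 N and linear speed of gear below 0.01 m/s); the arm keeps its last pose, push and grip.
It fails at once if a bystander is shifted by more than 30 mm (distance of any of carton_a, carton_b, bearing, spacer, spanner, oil_can, roller from where it was at the start of the episode above 0.03 m).
It also fails if it takes over 53 s, if anything falls off the work surface, if the arm or the gripper's body presses on something with over 40 N, if the wrist force passes 120 N, or if a joint passes its speed limit or range.

## Working session

There is one attempt and no reset: what is moved stays moved. The work goes in short steps, Python scripts to look and compute and a shell command to move; the robot and the scene stay as the last step left them, time stands still between calls to the robot, and variables do not carry over. Pictures are saved under pics/ and viewed, at most 10 in all, crops included, and the job is handed in when it is done.

```bash
ls; mkdir -p pics; python3 - <<'E'
from cell import bot,eyes,models
import cv2,numpy as np
s=bot.observe();print(s['time_s'],s['eef_pos'],s['ee_rot'])
ims=[]
for c in['scene','side','wrist']:
    im=eyes.camera(c);cv2.imwrite(f'pics/{c}0.png',im)
    k=eyes.get_calibration(c);print(c,{a:np.round(b,3).tolist() for a,b in k.items()})
    for n in['fixture','lever_grip','gear_head','gear','rest_top','spindle_mouth']:
        try:
            for d in models.outline_of(c,n)[:2]:
                r=d['region'];ys,xs=np.where(r);print(n,round(d['conf'],2),np.round(d['centre']),[xs.min(),xs.max(),ys.min(),ys.max()])
        except Exception as e: print(n,e)
E
```

```text
pics
0.0 [ 0.13379448 -0.50720432  0.20445765] [-1.79912482e+02 -1.18974868e-02  1.47682341e+01]
scene {'fovy': 45.303, 'cx': 277.376, 'cy': 209.223, 'extrinsics': [[-0.246, 0.717, -0.652, 1.331], [0.969, 0.186, -0.161, 0.217], [0.006, -0.672, -0.741, 0.954], [0.0, 0.0, 0.0, 1.0]]}
fixture 0.89 [220. 204.] [np.int64(194), np.int64(273), np.int64(177), np.int64(239)]
fixture 0.87 [191. 141.] [np.int64(161), np.int64(234), np.int64(117), np.int64(172)]
lever_grip 0.88 [250. 191.] [np.int64(238), np.int64(273), np.int64(180), np.int64(218)]
lever_grip 0.67 [212. 135.] [np.int64(199), np.int64(234), np.int64(124), np.int64(157)]
gear_head 0.65 [315. 236.] [np.int64(303), np.int64(331), np.int64(224), np.int64(253)]
gear 0.9 [316. 241.] [np.int64(303), np.int64(332), np.int64(224), np.int64(253)]
rest_top 0.65 [314. 254.] [np.int64(296), np.int64(336), np.int64(227), np.int64(263)]
spindle_mouth 0.72 [186. 134.] [np.int64(179), np.int64(196), np.int64(126), np.int64(138)]
spindle_mouth 0.69 [223. 208.] [np.int64(195), np.int64(273), np.int64(176), np.int64(239)]
side {'fovy': 55.314, 'cx'
[... 769 characters left out ...]
ear 0.66 [239. 255.] [np.int64(223), np.int64(252), np.int64(244), np.int64(271)]
rest_top 0.56 [241. 272.] [np.int64(216), np.int64(260), np.int64(244), np.int64(288)]
rest_top 0.5 [240. 259.] [np.int64(223), np.int64(253), np.int64(243), np.int64(271)]
spindle_mouth 0.64 [295. 187.] [np.int64(286), np.int64(304), np.int64(183), np.int64(194)]
spindle_mouth 0.46 [379. 166.] [np.int64(372), np.int64(387), np.int64(161), np.int64(172)]
wrist {'fovy': 65.706, 'cx': 277.11, 'cy': 211.715, 'T_tool_cam': [[0.0, -0.952, -0.307, 0.084], [1.0, -0.0, 0.001, -0.001], [-0.001, -0.307, 0.952, -0.18], [0.0, 0.0, 0.0, 1.0]]}
fixture 0.75 [127.  18.] [np.int64(71), np.int64(172), np.int64(0), np.int64(53)]
```

```bash
python3 - <<'E'
import cv2,numpy as np
a=cv2.resize(cv2.imread('pics/scene0.png')[100:300,140:400],(780,600))
cv2.imwrite('pics/v1.png',a)
a=cv2.resize(cv2.imread('pics/side0.png')[130:330,200:460],(780,600))
cv2.imwrite('pics/v2.png',a)
E
```

```text
(no output)
```

View pics/v1.png

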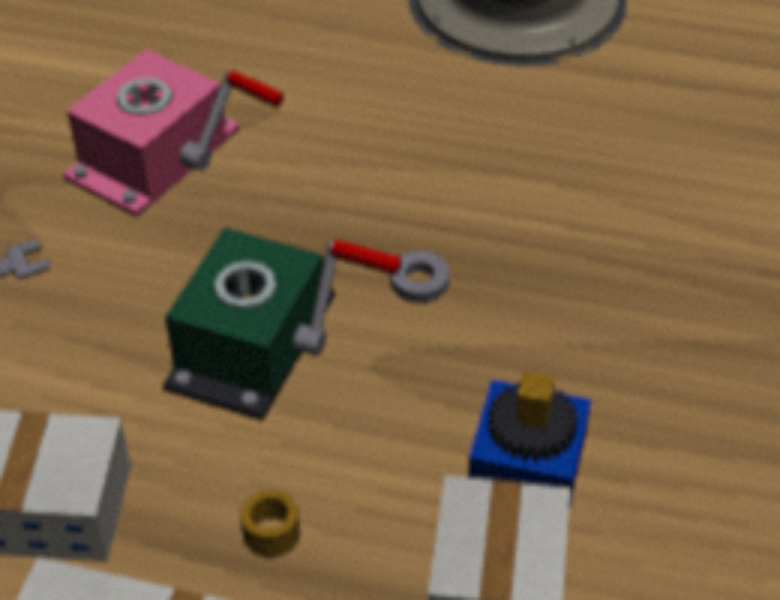

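View pics/v2.png

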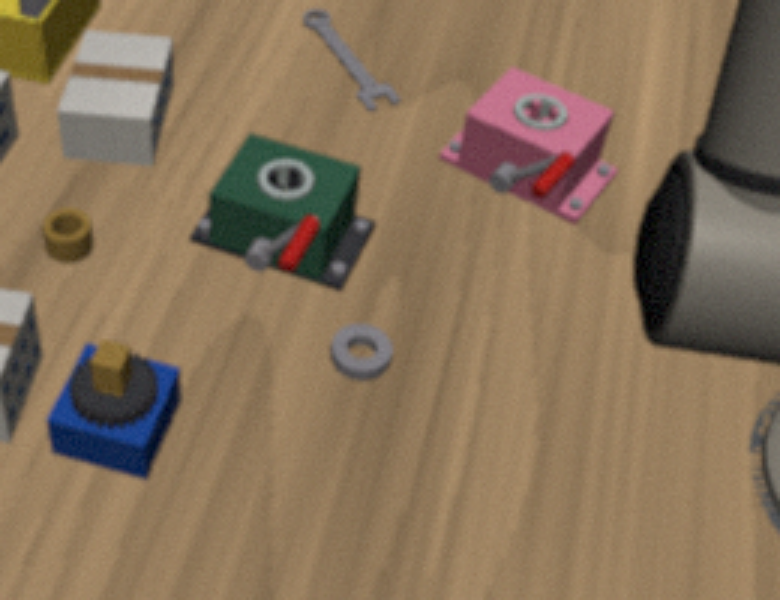

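Scene crop: the green socket is at about (222,194), the red grip mid at (262,185) and the brass head at (318,233). In the side picture they are at (295,190), (300,211) and (237,252). The pink one is the decoy. A carton stands next to the blue rest. Next I triangulate.

```bash
cat > h.py <<'E'
from cell import bot,eyes,models
import cv2,numpy as np
from scipy.spatial.transform import Rotation as R
def toolT():
    s=bot.observe();T=np.eye(4);T[:3,:3]=R.from_euler('xyz',s['ee_rot'],degrees=True).as_matrix();T[:3,3]=s['eef_pos'];return T
def ray(c,uv,T=None):
    k=eyes.get_calibration(c);f=210/np.tan(np.radians(k['fovy']/2))
    d=np.array([uv[0]-k['cx'],uv[1]-k['cy']])/f
    if c=='wrist':
        E=T@np.array(k['T_tool_cam']);r=np.linalg.norm(d)+1e-12;v=np.r_[d/r*np.sin(r),np.cos(r)]
    else: E=np.array(k['extrinsics']);v=np.r_[d,1]
    v=E[:3,:3]@v;return E[:3,3],v/np.linalg.norm(v)
def proj(c,P,T=None):
    k=eyes.get_calibration(c);f=210/np.tan(np.radians(k['fovy']/2))
    E=T@np.array(k['T_tool_cam']) if c=='wrist' else np.array(k['extrinsics'])
    p=(np.asarray(P)-E[:3,3])@E[:3,:3]
    if c=='wrist':
        n=np.linalg.norm(p[:2]);d=p[:2]/n*np.arctan2(n,p[2])
    else:d=p[:2]/p[2]
    return d*f+[k['cx'],k['cy']]
def tri(*rays):
    A=sum(np.eye(3)-np.outer(v,v) for o,v in rays);b=sum((np.eye(3)-np.outer(v,v))@o for o,v in rays)
    P=np.linalg.solve(A,b);return P,[round(float(np.linalg.norm(np.cross(P-o,v)))*1e3,1) for o,v in rays]
def atz(r,z): o,v=r;return o+v*(z-o[2])/v[2]
E
python3 - <<'E'
from h import *
q=lambda x,y:(140+x/3,100+y/3)
w=lambda x,y:(200+x/3,130+y/3)
for n,a,b in[('sock',q(245,283),w(286,179)),('grip_in',q(335,246),w(313,223)),('grip_out',q(398,264),w(289,263)),('headtop',q(538,379),w(113,348)),('headc',q(535,400),w(110,367)),('ring',q(420,276),w(361,352)),('hub',q(310,338),w(258,254)),('cartontop_near',q(447,478),w(0,292)),('spacer',q(270,505),w(68,222))]:
    P,e=tri(ray('scene',a),ray('side',b));print(n,P.round(4),e)
E
```

```text
sock [ 0.5387 -0.1196  0.0693] [1.0, 1.0]
grip_in [ 0.4976 -0.0548  0.0882] [0.9, 0.9]
grip_out [ 0.5045 -0.0009  0.0897] [2.5, 2.5]
headtop [0.6042 0.1324 0.0995] [2.2, 2.2]
headc [0.6072 0.1329 0.0774] [1.1, 1.1]
ring [0.4357 0.0017 0.0063] [1.1, 1.1]
hub [ 0.5466 -0.0638  0.0259] [0.5, 0.5]
cartontop_near [0.7102 0.0935 0.0928] [5.3, 5.3]
spacer [ 0.7195 -0.0423  0.0328] [0.6, 0.6]
```

```bash
python3 -m crank '[{"dx":0.69,"dy":-0.62},{"dx":0.69,"dy":-0.62},{"dx":0.69,"dy":-0.62},{"dx":0.69,"dy":-0.62},{"dx":0.69,"dy":-0.62},{"dx":0.69,"dy":-0.62},{"dx":0.69,"dy":-0.62},{"dx":0.69,"dy":-0.62},{"dx":0.69,"dy":-0.62},{"dx":0.69,"dy":-0.62},{"dx":0.69,"dy":-0.62},{"dx":0.69,"dy":-0.62}]' 0; python3 -m crank '[{"dx":0.69,"dy":-0.62},{"dx":0.69,"dy":-0.62},{"dx":0.69,"dy":-0.62},{"dx":0.69,"dy":-0.62},{"wz":0.041},{"wz":0.041},{"wz":0.041},{"wz":0},{"wz":0}]'
python3 - <<'E'
from h import *
T=toolT();im=eyes.camera('wrist');cv2.imwrite('pics/w1.png',im);np.save('T1.npy',T)
print(bot.observe()['eef_pos'],bot.observe()['ee_rot'])
for n in['lever_grip','gear_head','spindle_mouth','fixture','rest_top']:
    for d in models.outline_of('wrist',n)[:2]:print(n,round(d['conf'],2),np.round(d['centre'],1))
for p in[(0.5387,-.1196,.072),(0.501,-.028,.089),(.606,.1326,.095)]:print(proj('wrist',p,T))
E
```

```text
[ 0.13387905 -0.50765788  0.20514215] [1.79994738e+02 3.71569323e-04 1.47695658e+01]
fixture 0.64 [126.9  19.1]
[  75.00572675 -147.75061616]
[  12.74746718 -120.91802078]
[ -20.08428525 -145.54991625]validation failed for argument at $[0]...
validation failed for argument at $[0]...
```

View pics/w1.png

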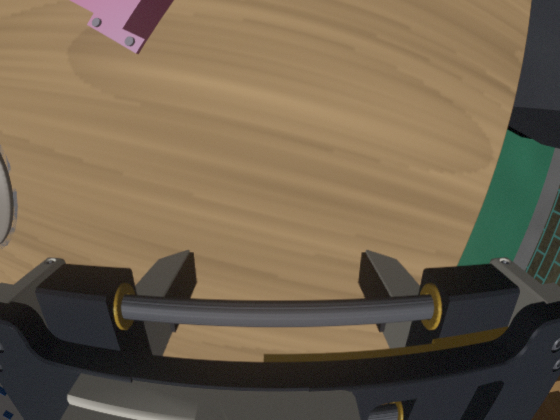

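The move was refused because each row needs all six keys, so this picture is of the start pose. It shows only the pink decoy, at (120,20).

```bash
python3 -m crank '[{"dx":0.69,"dy":-0.62,"dz":0,"wx":0,"wy":0,"wz":0},{"dx":0.69,"dy":-0.62,"dz":0,"wx":0,"wy":0,"wz":0},{"dx":0.69,"dy":-0.62,"dz":0,"wx":0,"wy":0,"wz":0},{"dx":0.69,"dy":-0.62,"dz":0,"wx":0,"wy":0,"wz":0},{"dx":0.69,"dy":-0.62,"dz":0,"wx":0,"wy":0,"wz":0},{"dx":0.69,"dy":-0.62,"dz":0,"wx":0,"wy":0,"wz":0},{"dx":0.69,"dy":-0.62,"dz":0,"wx":0,"wy":0,"wz":0},{"dx":0.69,"dy":-0.62,"dz":0,"wx":0,"wy":0,"wz":0}]' 0
```

```text
time_s: 2.15
eef_pos: [0.2974, -0.2583, 0.2053]
ee_rot: [180.0, -0.0, 14.8]
force: [0.3, -0.7, -0.3]
grip_width: 0.0325
grasp_force: 0.0
```

```bash
python3 -m crank '[{"dx":0.69,"dy":-0.62,"dz":0,"wx":0,"wy":0,"wz":0},{"dx":0.69,"dy":-0.62,"dz":0,"wx":0,"wy":0,"wz":0},{"dx":0.69,"dy":-0.62,"dz":0,"wx":0,"wy":0,"wz":0},{"dx":0.69,"dy":-0.62,"dz":0,"wx":0,"wy":0,"wz":0},{"dx":0.69,"dy":-0.62,"dz":0,"wx":0,"wy":0,"wz":0},{"dx":0.69,"dy":-0.62,"dz":0,"wx":0,"wy":0,"wz":0},{"dx":0.69,"dy":-0.62,"dz":0,"wx":0,"wy":0,"wz":0},{"dx":0.69,"dy":-0.62,"dz":0,"wx":0,"wy":0,"wz":0},{"dx":0,"dy":0,"dz":0,"wx":0,"wy":0,"wz":0.041},{"dx":0,"dy":0,"dz":0,"wx":0,"wy":0,"wz":0.041},{"dx":0,"dy":0,"dz":0,"wx":0,"wy":0,"wz":0.041},{"dx":0,"dy":0,"dz":0,"wx":0,"wy":0,"wz":0}]'
python3 - <<'E'
from h import *
T=toolT();im=eyes.camera('wrist');cv2.imwrite('pics/w2.png',im);np.save('T2.npy',T)
print(bot.observe()['eef_pos'],bot.observe()['ee_rot'])
for n in['lever_grip','gear_head','spindle_mouth','fixture','rest_top']:
    for d in models.outline_of('wrist',n)[:2]:print(n,round(d['conf'],2),np.round(d['centre'],1))
for p in[(0.5387,-.1196,.072),(0.501,-.028,.089),(.606,.1326,.095)]:print(proj('wrist',p,T))
E
```

```text
time_s: 3.35
eef_pos: [0.4597, -0.0113, 0.2051]
ee_rot: [180.0, -0.0, -7.4]
force: [-0.7, 0.4, 0.4]
grip_width: 0.0008
grasp_force: 0.0
[ 0.45972418 -0.0113387   0.20511231] [ 1.79995189e+02 -4.05618667e-03 -7.20501129e+00]
lever_grip 0.97 [304.7 144.2]
lever_grip 0.67 [449.6 255. ]
gear_head 0.94 [127.9  76.9]
gear_head 0.65 [531.9 102.9]
spindle_mouth 0.96 [377.7 106. ]
spindle_mouth 0.52 [498.5 255.9]
fixture 0.81 [360.6 111.3]
fixture 0.59 [479.1 239.4]
rest_top 0.96 [156.6  83.8]
rest_top 0.29 [359.9 111.5]
[377.61999242 104.94162658]
[290.27571272 154.78583604]
[108.47321544  75.78140229]
```

View pics/w2.png

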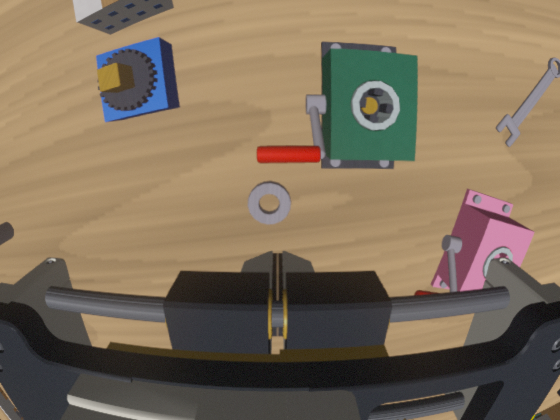

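The overlay agrees: socket (377,105), grip bar (289,155), gear head on the rest at (110,77). Now I go down and push the lever.

```bash
python3 -m crank '[{"dx":0,"dy":0,"dz":0.84,"wx":0,"wy":0,"wz":0},{"dx":0,"dy":0,"dz":0.84,"wx":0,"wy":0,"wz":0},{"dx":0,"dy":0,"dz":0.84,"wx":0,"wy":0,"wz":0},{"dx":0,"dy":0,"dz":0.84,"wx":0,"wy":0,"wz":0},{"dx":0.3,"dy":0,"dz":0,"wx":0,"wy":0,"wz":0},{"dx":0.3,"dy":0,"dz":0,"wx":0,"wy":0,"wz":0},{"dx":0.3,"dy":0,"dz":0,"wx":0,"wy":0,"wz":0},{"dx":0.3,"dy":0,"dz":0,"wx":0,"wy":0,"wz":0},{"dx":0.3,"dy":0,"dz":0,"wx":0,"wy":0,"wz":0},{"dx":0.3,"dy":0,"dz":0,"wx":0,"wy":0,"wz":0},{"dx":0.3,"dy":0,"dz":0,"wx":0,"wy":0,"wz":0},{"dx":0.3,"dy":0,"dz":0,"wx":0,"wy":0,"wz":0}]'
python3 -m crank '[{"dx":0.25,"dy":0,"dz":0,"wx":0,"wy":0,"wz":0},{"dx":0.25,"dy":0,"dz":0,"wx":0,"wy":0,"wz":0},{"dx":0.25,"dy":0,"dz":0,"wx":0,"wy":0,"wz":0},{"dx":0,"dy":0,"dz":0,"wx":0,"wy":0,"wz":0}]'
```

```text
time_s: 4.85
eef_pos: [0.5537, -0.0234, 0.0702]
ee_rot: [-180.0, 0.2, -7.3]
force: [-4.3, 1.7, -2.8]
grip_width: 0.0001
grasp_force: 2.1
time_s: 5.25
eef_pos: [0.5858, -0.0279, 0.0706]
ee_rot: [180.0, -0.1, -7.4]
force: [0.7, -0.6, 0.9]
grip_width: 0.0006
grasp_force: 0.4
```

```bash
python3 -m crank '[{"dx":0.1,"dy":0,"dz":0,"wx":0,"wy":0,"wz":0},{"dx":0.1,"dy":0,"dz":0,"wx":0,"wy":0,"wz":0},{"dx":0,"dy":0,"dz":0,"wx":0,"wy":0,"wz":0}]'
```

```text
time_s: 5.55
eef_pos: [0.5938, -0.0288, 0.0713]
ee_rot: [180.0, -0.2, -7.4]
force: [1.1, -0.2, 2.0]
grip_width: 0.0007
grasp_force: 0.5
```

```bash
python3 - <<'E'
from h import *
T=toolT();w=eyes.camera('wrist');s=eyes.camera('side');c=eyes.camera('scene')
for n in['wrist','side','scene']:
    for d in models.outline_of(n,'lever_grip')[:2]:print(n,round(d['conf'],2),np.round(d['centre'],1))
X=np.array([.9914,-.1305,0]);Y=np.array([.1305,.9914,0]);S=np.array([.5387,-.1196,0])
for a in(0,1.3,1.5):
    t=a-.7505;P=S+.09*Y+.08*np.sin(t)*X+[0,0,.0245+.08*np.cos(t)];print(a,[proj(n,P,T).round(1) for n in('wrist','side','scene')])
cv2.imwrite('pics/v3.png',np.hstack([cv2.resize(s[130:270,220:360],(400,400)),cv2.resize(c[130:270,160:300],(400,400))]))
E
```

```text
wrist 0.67 [306.3 244.4]
side 0.69 [380.8 187.9]
side 0.49 [283.7 211.2]
scene 0.76 [211.4 136.8]
scene 0.64 [244.6 217.2]
0 [array([287.9, 378. ]), array([301.2, 214.8]), array([264.1, 185.2])]
1.3 [array([291.7, 270.1]), array([266.2, 200.2]), array([247.9, 209.6])]
1.5 [array([291.5, 242.1]), array([261.8, 201.4]), array([245.8, 216.2])]
```

View pics/v3.png

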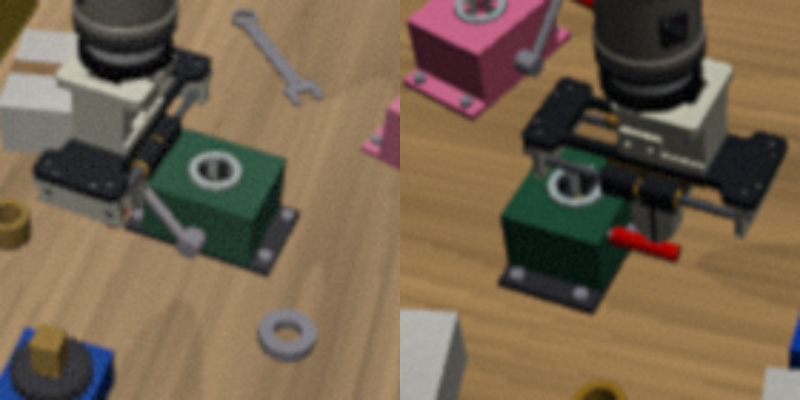

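The side and scene views show the lever leaning away, and its grip at scene pixel (245,217) matches angle 1.5. The lever is over, so on to the gear.

```bash
python3 -m crank '[{"dx":-0.5,"dy":0,"dz":0,"wx":0,"wy":0,"wz":0},{"dx":0,"dy":0,"dz":-0.8,"wx":0,"wy":0,"wz":0},{"dx":0,"dy":0,"dz":-0.8,"wx":0,"wy":0,"wz":0},{"dx":0,"dy":0,"dz":-0.8,"wx":0,"wy":0,"wz":0},{"dx":0,"dy":0,"dz":-0.8,"wx":0,"wy":0,"wz":0},{"dx":-0.12,"dy":-0.79,"dz":0,"wx":0,"wy":0,"wz":0},{"dx":-0.12,"dy":-0.79,"dz":0,"wx":0,"wy":0,"wz":0},{"dx":-0.12,"dy":-0.79,"dz":0,"wx":0,"wy":0,"wz":0},{"dx":-0.12,"dy":-0.79,"dz":0,"wx":0,"wy":0,"wz":0},{"dx":-0.12,"dy":-0.79,"dz":0,"wx":0,"wy":0,"wz":0},{"dx":0,"dy":0,"dz":0,"wx":0,"wy":0,"wz":0},{"dx":0,"dy":0,"dz":0,"wx":0,"wy":0,"wz":0}]' 0.6
python3 - <<'E'
from h import *
T=toolT();im=eyes.camera('wrist');cv2.imwrite('pics/w3.png',im);np.save('T3.npy',T)
print(bot.observe()['eef_pos'],bot.observe()['ee_rot'])
for n in['gear_head','rest_top','gear','spindle_mouth']:
    for d in models.outline_of('wrist',n)[:1]:
        ys,xs=np.where(d['region']);print(n,round(d['conf'],2),np.round(d['centre'],1),xs.min(),xs.max(),ys.min(),ys.max())
u,v=proj('wrist',(.606,.1326,.095),T).astype(int);print(u,v)
x0,y0=max(u-70,0),max(v-70,0);print(x0,y0)
cv2.imwrite('pics/v4.png',cv2.resize(im[y0:y0+140,x0:x0+140],(560,560),interpolation=cv2.INTER_CUBIC))
E
```

```text
time_s: 7.05
eef_pos: [0.5687, 0.1342, 0.1983]
ee_rot: [180.0, 0.1, -7.3]
force: [-0.1, 0.4, 0.1]
grip_width: 0.055
grasp_force: 0.0
[0.5689045  0.13338072 0.19837643] [ 1.79958545e+02  4.48834145e-02 -7.35034265e+00]
gear_head 0.73 [272.8 156.9] 240 306 125 190
rest_top 0.6 [279.4 131.7] 231 315 112 196
gear 0.78 [273.2 156.9] 240 307 124 190
spindle_mouth 0.19 [272.2 157.3] 240 307 123 191
274 163
204 93
```

View pics/v4.png

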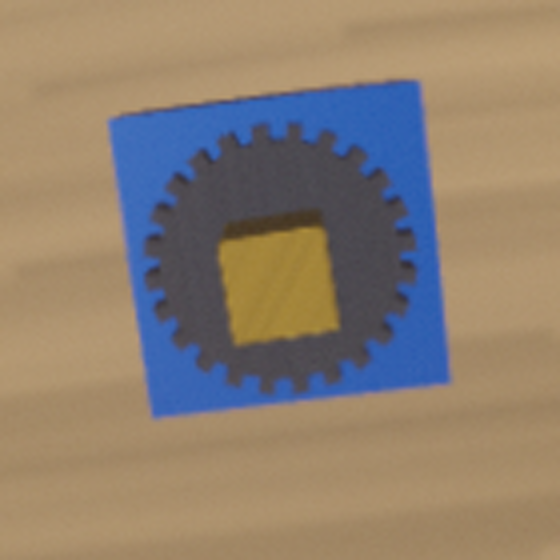

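```bash
python3 - <<'E'
from h import *
T=np.load('T3.npy');g=lambda x,y:(204+x/4,93+y/4)
C=np.array([atz(ray('wrist',g(*p),T),.095) for p in[(218,241),(326,226),(340,328),(236,346)]])
print('head',C.mean(0).round(4))
for i in range(4):
    d=C[(i+1)%4]-C[i];print(np.linalg.norm(d).round(4),np.degrees(np.arctan2(d[1],d[0])).round(1))
print('wheel',atz(ray('wrist',g(281,257),T),.059).round(4))
m=C.mean(0); uv=g(280,285)
print(tri(ray('wrist',uv,T),ray('wrist',(109,77),np.load('T2.npy')),ray('scene',(140+538/3,100+379/3)),ray('side',(200+113/3,130+348/3))))
X=T[:3,:3];print('tool delta', ((m-T[:3,3])@X).round(4))
E
```

```text
head [0.605 0.133 0.095]
0.0238 -89.4
0.023 -179.2
0.0235 92.8
0.0239 1.7
wheel [0.6061 0.1329 0.059 ]
(array([0.60449255, 0.13193343, 0.0983246 ]), [1.5, 1.4, 2.2, 2.5])
tool delta [ 0.0363 -0.0035  0.1033]
```

```bash
python3 -m crank '[{"dx":0,"dy":0,"dz":0,"wx":0,"wy":0,"wz":-0.0245},{"dx":0,"dy":0,"dz":0,"wx":0,"wy":0,"wz":-0.0245},{"dx":0.46,"dy":0.02,"dz":0,"wx":0,"wy":0,"wz":0},{"dx":0.46,"dy":0.02,"dz":0,"wx":0,"wy":0,"wz":0},{"dx":0,"dy":0,"dz":0.8,"wx":0,"wy":0,"wz":0},{"dx":0,"dy":0,"dz":0.8,"wx":0,"wy":0,"wz":0},{"dx":0,"dy":0,"dz":0.8,"wx":0,"wy":0,"wz":0},{"dx":0,"dy":0,"dz":0.45,"wx":0,"wy":0,"wz":0},{"dx":0,"dy":0,"dz":0.45,"wx":0,"wy":0,"wz":0},{"dx":0,"dy":0,"dz":0,"wx":0,"wy":0,"wz":0},{"dx":0,"dy":0,"dz":0,"wx":0,"wy":0,"wz":0}]' 0.6
python3 -m crank '[{"dx":0,"dy":0,"dz":0,"wx":0,"wy":0,"wz":0},{"dx":0,"dy":0,"dz":0,"wx":0,"wy":0,"wz":0},{"dx":0,"dy":0,"dz":0,"wx":0,"wy":0,"wz":0},{"dx":0,"dy":0,"dz":0,"wx":0,"wy":0,"wz":0},{"dx":0,"dy":0,"dz":0,"wx":0,"wy":0,"wz":0},{"dx":0,"dy":0,"dz":0,"wx":0,"wy":0,"wz":0},{"dx":0,"dy":0,"dz":0,"wx":0,"wy":0,"wz":0},{"dx":0,"dy":0,"dz":0,"wx":0,"wy":0,"wz":0}]' 0 55
```

```text
time_s: 8.4
eef_pos: [0.6063, 0.1325, 0.067]
ee_rot: [180.0, 0.0, 1.4]
force: [-0.2, 0.3, 0.0]
grip_width: 0.0553
grasp_force: 0.0
time_s: 9.2
eef_pos: [0.6062, 0.133, 0.067]
ee_rot: [180.0, -0.0, 1.4]
force: [-1.0, -1.9, 5.2]
grip_width: 0.0225
grasp_force: 55.0
```

```bash
python3 -m crank '[{"dx":0,"dy":0,"dz":-0.3,"wx":0,"wy":0,"wz":0},{"dx":0,"dy":0,"dz":-0.7,"wx":0,"wy":0,"wz":0},{"dx":0,"dy":0,"dz":-0.7,"wx":0,"wy":0,"wz":0},{"dx":0,"dy":0,"dz":-0.7,"wx":0,"wy":0,"wz":0},{"dx":0,"dy":0,"dz":-0.7,"wx":0,"wy":0,"wz":0},{"dx":0,"dy":0,"dz":0,"wx":0,"wy":0,"wz":0},{"dx":0,"dy":0,"dz":0,"wx":0,"wy":0,"wz":0}]'
python3 -m crank '[{"dx":-0.447,"dy":0.75,"dz":0,"wx":0,"wy":0,"wz":0},{"dx":-0.447,"dy":0.75,"dz":0,"wx":0,"wy":0,"wz":0},{"dx":-0.447,"dy":0.75,"dz":0,"wx":0,"wy":0,"wz":0},{"dx":-0.447,"dy":0.75,"dz":0,"wx":0,"wy":0,"wz":0},{"dx":-0.447,"dy":0.75,"dz":0,"wx":0,"wy":0,"wz":0},{"dx":-0.447,"dy":0.75,"dz":0,"wx":0,"wy":0,"wz":0},{"dx":-0.447,"dy":0.75,"dz":0,"wx":0,"wy":0,"wz":0},{"dx":-0.447,"dy":0.75,"dz":0,"wx":0,"wy":0,"wz":0},{"dx":0,"dy":0,"dz":0,"wx":0,"wy":0,"wz":0.0243},{"dx":0,"dy":0,"dz":0,"wx":0,"wy":0,"wz":0.0243},{"dx":0,"dy":0,"dz":0,"wx":0,"wy":0,"wz":0},{"dx":0,"dy":0,"dz":0,"wx":0,"wy":0,"wz":0}]'
python3 - <<'E'
from h import *
T=toolT();im=eyes.camera('wrist');cv2.imwrite('pics/w4.png',im);np.save('T4.npy',T)
print(bot.observe()['eef_pos'],bot.observe()['ee_rot'])
for n in['gear_head','spindle_mouth']:
    for d in models.outline_of('wrist',n)[:1]:
        ys,xs=np.where(d['region']);print(n,round(d['conf'],2),np.round(d['centre'],1),xs.min(),xs.max(),ys.min(),ys.max())
u,v=proj('wrist',(.5387,-.1196,.072),T);print(u,v)
x0,y0=max(int(u)-100,0),max(int(v)-75,0);print(x0,y0)
cv2.imwrite('pics/v5.png',cv2.resize(im[y0:y0+150,x0:x0+200],(800,600),interpolation=cv2.INTER_CUBIC))
E
```

```text
time_s: 9.9
eef_pos: [0.6056, 0.1332, 0.19]
ee_rot: [180.0, 0.0, 1.5]
force: [-0.1, 0.5, -4.8]
grip_width: 0.0229
grasp_force: 55.0
time_s: 11.1
eef_pos: [0.4684, -0.11, 0.1893]
ee_rot: [-180.0, 0.2, -7.2]
force: [-0.0, 0.9, -4.4]
grip_width: 0.023
grasp_force: 55.0
[ 0.4686167  -0.11002802  0.18963384] [-1.79969880e+02  1.21236546e-01 -7.17235791e+00]
gear_head 0.56 [278.6 236. ] 224 330 191 294
spindle_mouth 0.95 [274.  132.7] 250 305 98 151
278.832816803019 124.01196162694524
178 49
```

View pics/v5.png

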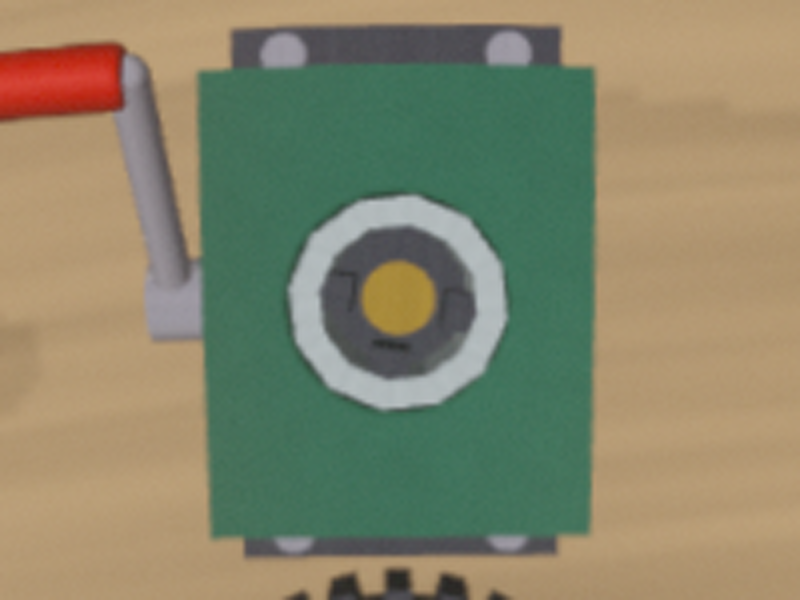

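The rim centre is at crop (398,302), i.e. pixel (277.5,124.5). The ridges look turned relative to the block, so I enhance the hole.

```bash
python3 - <<'E'
from h import *
T=np.load('T4.npy');im=cv2.imread('pics/w4.png')
c=atz(ray('wrist',(178+398/4,49+302/4),T),.072);print('socket',c.round(4))
# rectified top-down view at z=.0715, aligned with the fixture-yaw -7.3 tool axes; 0.1mm/px
n=600;s=.00007;X=np.array([np.cos(np.radians(-7.3)),np.sin(np.radians(-7.3)),0]);Y=np.array([-X[1],X[0],0])
m=np.zeros((n,n,2),np.float32)
for r in range(n):
    for q in range(n):m[r,q]=0
g=np.stack(np.meshgrid(np.arange(n),np.arange(n)),-1)[::20,::20].reshape(-1,2)
pts=np.array([proj('wrist',c+(300-r)*s*X+(300-q)*s*Y,T) for q,r in g])
H,_=cv2.findHomography(g.astype(float),pts)
o=cv2.warpPerspective(im,H,(n,n),flags=cv2.INTER_CUBIC|cv2.WARP_INVERSE_MAP)
o=np.clip((o.astype(float)-20)*2.2,0,255).astype(np.uint8)
cv2.imwrite('pics/v6.png',o)
E
```

```text
socket [ 0.5384 -0.1184  0.072 ]
```

View pics/v6.png

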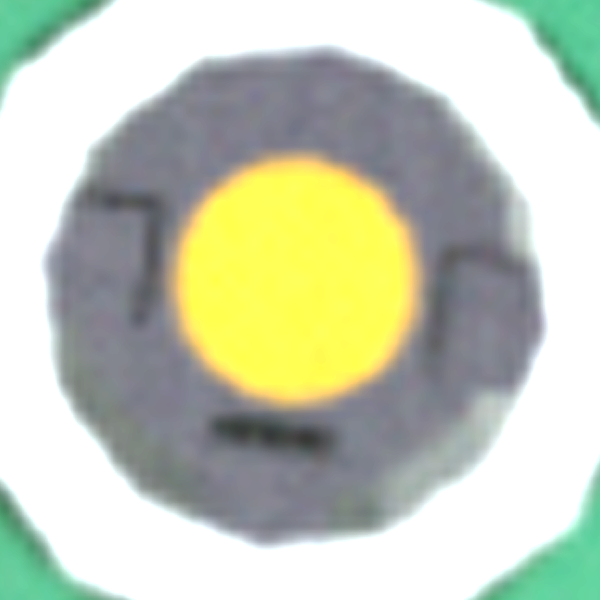

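Ridges: left (148,265), right (438,313), bottom (275,436) in the rectified view. So they are turned about -8° from the fixture axes, and the grooves lie at world yaw ≈ 29.5°. The gear has to turn +36.7°.

```bash
python3 -m crank '[{"dx":0.445,"dy":-0.006,"dz":0,"wx":0,"wy":0,"wz":0},{"dx":0.445,"dy":-0.006,"dz":0,"wx":0,"wy":0,"wz":0},{"dx":0.445,"dy":-0.006,"dz":0,"wx":0,"wy":0,"wz":0},{"dx":0.445,"dy":-0.006,"dz":0,"wx":0,"wy":0,"wz":0},{"dx":0,"dy":0,"dz":0,"wx":0,"wy":0,"wz":-0.0408},{"dx":0,"dy":0,"dz":0,"wx":0,"wy":0,"wz":-0.0408},{"dx":0,"dy":0,"dz":0,"wx":0,"wy":0,"wz":-0.0408},{"dx":0,"dy":0,"dz":0,"wx":0,"wy":0,"wz":-0.0408},{"dx":0,"dy":0,"dz":0,"wx":0,"wy":0,"wz":-0.0408},{"dx":0,"dy":0,"dz":0,"wx":0,"wy":0,"wz":0},{"dx":0,"dy":0,"dz":0,"wx":0,"wy":0,"wz":0}]'
python3 -m crank '[{"dx":0,"dy":0,"dz":0.5,"wx":0,"wy":0,"wz":0},{"dx":0,"dy":0,"dz":0.5,"wx":0,"wy":0,"wz":0},{"dx":0,"dy":0,"dz":0.3,"wx":0,"wy":0,"wz":0},{"dx":0,"dy":0,"dz":0,"wx":0,"wy":0,"wz":0},{"dx":0,"dy":0,"dz":0,"wx":0,"wy":0,"wz":0}]'
```

```text
time_s: 12.35
eef_pos: [0.5399, -0.1183, 0.1905]
ee_rot: [-180.0, 0.0, 29.3]
force: [0.3, -0.4, -3.2]
grip_width: 0.023
grasp_force: 55.0
time_s: 12.85
eef_pos: [0.5402, -0.1187, 0.1391]
ee_rot: [180.0, -0.0, 29.4]
force: [-0.4, -0.6, -3.6]
grip_width: 0.023
grasp_force: 55.0
```

```bash
python3 -m crank '[{"dx":0,"dy":0,"dz":0.15,"wx":0,"wy":0,"wz":0},{"dx":0,"dy":0,"dz":0.15,"wx":0,"wy":0,"wz":0},{"dx":0,"dy":0,"dz":0.15,"wx":0,"wy":0,"wz":0},{"dx":0,"dy":0,"dz":0.1,"wx":0,"wy":0,"wz":0},{"dx":0,"dy":0,"dz":0.05,"wx":0,"wy":0,"wz":0},{"dx":0,"dy":0,"dz":0,"wx":0,"wy":0,"wz":0},{"dx":0,"dy":0,"dz":0,"wx":0,"wy":0,"wz":0}]'
```

```text
time_s: 13.55
eef_pos: [0.54, -0.1186, 0.1148]
ee_rot: [180.0, -0.0, 29.4]
force: [-0.5, 0.3, -2.5]
grip_width: 0.0229
grasp_force: 55.0
```

```bash
python3 -m crank '[{"dx":0,"dy":0,"dz":0.1,"wx":0,"wy":0,"wz":0},{"dx":0,"dy":0,"dz":0.1,"wx":0,"wy":0,"wz":0},{"dx":0,"dy":0,"dz":0.05,"wx":0,"wy":0,"wz":0},{"dx":0,"dy":0,"dz":0,"wx":0,"wy":0,"wz":0},{"dx":0,"dy":0,"dz":0,"wx":0,"wy":0,"wz":0}]'
```

```text
time_s: 14.05
eef_pos: [0.5399, -0.1186, 0.1047]
ee_rot: [180.0, 0.0, 29.4]
force: [0.1, 0.2, -3.1]
grip_width: 0.0228
grasp_force: 55.0
```

Meshed, with no force. Now I press it home.

```bash
python3 -m crank '[{"dx":0,"dy":0,"dz":0.08,"wx":0,"wy":0,"wz":0},{"dx":0,"dy":0,"dz":0.08,"wx":0,"wy":0,"wz":0},{"dx":0,"dy":0,"dz":0.06,"wx":0,"wy":0,"wz":0},{"dx":0,"dy":0,"dz":0,"wx":0,"wy":0,"wz":0},{"dx":0,"dy":0,"dz":0,"wx":0,"wy":0,"wz":0}]'
```

```text
time_s: 14.55
eef_pos: [0.5408, -0.1187, 0.0972]
ee_rot: [179.9, -0.1, 29.4]
force: [-1.5, 0.2, 7.3]
grip_width: 0.0231
grasp_force: 55.0
```

```bash
python3 -m crank '[{"dx":0,"dy":0,"dz":0.03,"wx":0,"wy":0,"wz":0},{"dx":0,"dy":0,"dz":0.03,"wx":0,"wy":0,"wz":0},{"dx":0,"dy":0,"dz":0,"wx":0,"wy":0,"wz":0},{"dx":0,"dy":0,"dz":0,"wx":0,"wy":0,"wz":0}]'
```

```text
time_s: 14.95
eef_pos: [0.541, -0.1188, 0.0952]
ee_rot: [179.9, -0.1, 29.4]
force: [-1.4, 1.5, 8.8]
grip_width: 0.0228
grasp_force: 55.0
```

```bash
python3 -m crank '[{"dx":0,"dy":0,"dz":0.03,"wx":0,"wy":0,"wz":0},{"dx":0,"dy":0,"dz":0.02,"wx":0,"wy":0,"wz":0},{"dx":0,"dy":0,"dz":0.01,"wx":0,"wy":0,"wz":0},{"dx":0,"dy":0,"dz":0,"wx":0,"wy":0,"wz":0},{"dx":0,"dy":0,"dz":0,"wx":0,"wy":0,"wz":0}]' - 60
```

```text
time_s: 15.45
eef_pos: [0.541, -0.1188, 0.094]
ee_rot: [179.8, -0.2, 29.4]
force: [-4.5, 1.4, 17.4]
grip_width: 0.0229
grasp_force: 60.0
```

```bash
python3 - <<'E'
from h import *
s=eyes.camera('side');c=eyes.camera('scene')
cv2.imwrite('pics/v7.png',np.hstack([cv2.resize(s[120:240,230:350],(400,400)),cv2.resize(c[130:270,160:300],(400,400))]))
o=bot.observe();print(o['eef_pos'],o['force'],o['grasp_force'])
E
```

```text
[ 0.54107449 -0.11878024  0.09399552] [-4.1210223   2.07679284 17.29801582] 60.043147802352905
```

View pics/v7.png

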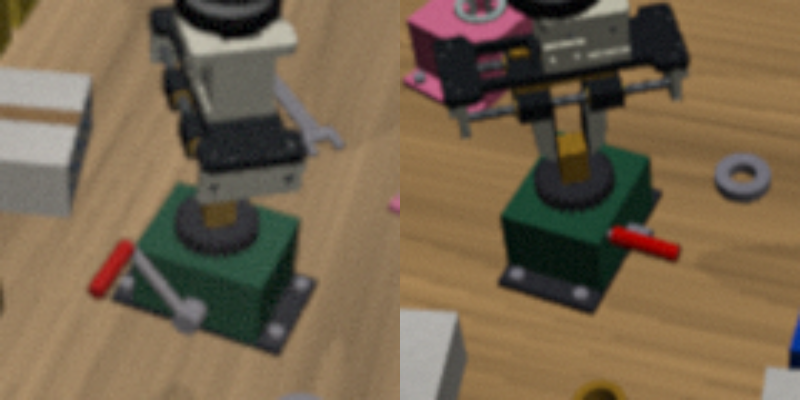

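The wheel is down on the rim, at scene crop (573,180), and the lever is over. The fingers still hold the head and press it down.

```bash
python3 -c "
from cell import bot
print(bot.finish_job())"
```

```text
the job is handed in; nothing more can be done
None
```

The job is handed in at about 15.5 s: the lever is over, and the gear is meshed and pressed home at about 17 N with the head still gripped at 60 N; the hand-in returned no verdict.

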